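Hang the hook-backed treat pail on the grooming rail

TASK

Pick up the little steel pail that has a hook on its back and hang it by that hook over the upper bar of the two-bar rail stand, square to the bar and between the two collars, the pail on the robot's side so that its back leans on the lower bar. All its weight is in front of the hook, so lower it until the hook sits on the bar and let go gently so that it does not drop or swing off. Leave the look-alike pail without a hook where it stands.

Things in the scene. Friction and masses are not known exactly. Their poses are not given: they have to be found in the camera images.
- pail_grip (a point): Middle of the handle of the pail to hang: a steel cup 76 mm wide, 70 mm tall, about 0.26 kg, standing upright. The handle is a level bamboo bar 14 mm wide (y), 14 mm tall, some 75 mm of it free along x, 40 mm above the cup's rim. This point is 117 mm above the underside, nearly over the centre of mass. Axes: z up, +x to the hook at its back. Pinch the bar from above, closing along y.
- pail_hook (a point): Where the rail's axis belongs in the pail's hook: 54 mm behind (+x) and 13 mm below pail_grip, same axes. The hook is an upside-down U of strap 26 mm wide (y), open downward; gap 22 mm along x, centred on this point; inner top 6 mm above it; tip of the rear lip 20 mm below it. Its front leg runs down the pail's back.
- rail_mid (a point): Middle of the upper bar's axis, 164 mm up, on a fixed stand. Bar: 12 mm rod along y, 330 mm between posts (tops at 181 mm); 22 mm collars leave 92 mm clear, centred here. A like bar lies 86 mm straight below. -x is the robot's side. The hung pail's axes match these; let go, it leans in up to 7 degrees on to the lower bar. A brush hangs 122 mm to +y, in front, below the upper bar.
- twin_grip (a point): Middle of the handle bar of the look-alike pail, 117 mm above the slab: same cup and handle, but no hook. Leave it standing where it is. The two pails stand 150 mm or more apart; either may be the one nearer the rail stand.
There are look-alikes about, which are no part of the job. What is shaped like the part that bears pail_grip but yellow is not meant.

How it is judged:
By the outcome, as a careful person would: the job done as asked, in the order asked, and still so for the second after the job is handed in, with the robot touching nothing.
It also fails if it takes over 56 s, if anything falls off the work surface, if the arm or the gripper's body presses on something with over 40 N, if the wrist force passes 120 N, or if a joint passes its speed limit or range.

ROBOT

A 6-joint arm with a two-finger parallel gripper is mounted at the origin on the work surface. World frame = base frame: x ahead of the robot, y to its left, z up, the work surface at z = 0. Lengths are in m, angles in rad, forces in N, time in s.
With the tool pointing down it reaches from about 0.375 to 0.975 m from the base axis. Payload 3.8 kg.
Tool frame: the origin (TCP) lies midway between the tips of the shut fingers; the grasp point (between the pads) lies 19 mm behind it; z points along the fingers, y is the line along which they close (so a half turn about z gives the same grasp; the last joint's range is limited). The gripper opens to 85 mm and grips with 20 to 120 N. Pads are 22 mm wide; open, the fingers measure 114 mm over their backs; the gripper's body (76 mm by 85 mm) begins 54 mm behind the grasp point. The pads swing forward as they close: fully open they stand 13 mm farther back than shut.
Start: joints at [-1.228, 0.264, 1.604, -0, 1.274, -0.037], TCP at [0.25, -0.627, 0.205] pointing down, gripper open.
Joint ranges: [-2.63, 2.63], [-0.94, 2.18], [0.31, 2.57], [-1.31, 4.45], [0, 2.66], [-2.55, 2.55]. Speed limits (rad/s): [2.57, 2.57, 3.14, 3.14, 3.14, 3.14].

INTERFACE

Orientations are given as a rotation vector (axis times angle).
In Python, from workcell import read_state, vision, ticket gives the robot as it stands. The module is installed in compiled form; this text tells all that it offers.
- The arm moves only by the tool jog_arm, never from a script. Its arguments are lists of equal length, an entry for each row: "turn": the turn, a rotation vector about the tool's x, y, z in rad, a list of three; "delta_pos": the shift along the tool's x, y, z in m, a list of three; "gripper": the finger opening in m, from 0 to 0.0854. In form: {"turn": [[rx, ry, rz], ...], "delta_pos": [[dx, dy, dz], ...], "gripper": [gripper, ...]}. A call has 1 to 20 rows; each row shifts and turns the commanded pose from where the row before left it, along the tool's axes as they then stand; what a row does not reach is not made up. A row lasts 1/12 s, in which the tool goes at most 41.7 mm and 7.16 degrees, less where a joint would pass 70% of its speed; a pose out of reach is approached as far as the arm can. A call with a gripper value outside its range is refused whole. The fingers move at their own pace and stop on an object; "grip_force" is the grip in N (left out, the last holds). Time passes only in rows, so rows that do not move let the fingers close. It gives the time, the measured TCP pose, the force, the opening and the grip force at its end, in the units of the state.
- read_state(): the state, without advancing time (a new reading comes with each control period).
- vision.read_camera(name): name is "scene" or "top" or "wrist"; returns the picture (420x560x3 uint8, red, green, blue); there is no depth.
- vision.calibration(name): a dict with "vfov" (degrees; the focal length in pixels is half the picture's height over the tangent of half this angle, whatever the lens; pixels are square), "cx", "cy" (the principal point, pixels), "R" (3x3) and "t" (3): a world point X has camera coordinates R X + t; the wrist camera has in their place "mount" (4x4, takes a point from camera to tool coordinates, whose origin is the TCP and whose axes are the flange's). Camera axes: x right, y down, z forward; pixel columns grow to the right and rows downward; lengths in m; the calibration is good to about 2 mm. The wrist camera is an equidistant fisheye: a pixel r from the principal point sees the ray r / f radians off the axis. A picture is of the moment at which its call begins: read the wrist's pose just before it. calibration takes no time and is no camera call.
- ticket.finish_job(): hands the job in; it is judged then, once.
The state is a dict: "time": time; "q": joint angles; "joint_vel": joint speeds; "joint_torque": joint torques, N m; "tool_pos": TCP position; "tcp_rot": TCP orientation; "wrist_force": force on the tool from outside, world axes, zero at the start; "torque": the same for the moment, N m; "width": opening from 0.0 (shut) to 1.0 (fully open); "grip_force": force on a finger pad.
Only numpy, scipy, OpenCV 4.12 (cv2) and the standard library are available. Lean on these libraries where they do the work, as an engineer would, in place of code of your own. Each camera call takes 0.05 s, during which the arm holds its last target. There are 200 camera calls.

## Working session

There is one attempt and no reset: what is moved stays moved. The work goes in short steps, Python scripts to look and compute and a tool call to move; the robot and the scene stay as the last step left them, time stands still between calls to the robot, and variables do not carry over. Pictures are saved under pics/ and viewed, at most 10 in all, crops included, and the job is handed in when it is done.

Besides the shell and the picture viewer there is one more tool, called after "Request:" in YAML: its name, and indented under it one key for each argument. jog_arm: Moves the arm, as the interface text tells. Its arguments: {"type":"object","properties":{"turn":{"type":"array","items":{"type":"array","items":{"type":"number"}}},"delta_pos":{"type":"array","items":{"type":"array","items":{"type":"number"}}},"gripper":{"type":"array","items":{"type":"number"}},"grip_force":{"type":"number"}},"required":["turn","delta_pos","gripper"]}

```bash
mkdir -p pics
cat > h.py <<'E'
import numpy as np, cv2
from scipy.spatial.transform import Rotation as Ro
from workcell import read_state, vision, ticket
def save(n,f):
    im=vision.read_camera(n); cv2.imwrite('pics/'+f,im[:,:,::-1]); return im
def ray(n,u,v):
    c=vision.calibration(n); f=210/np.tan(np.radians(c['vfov'])/2)
    d=np.array([(u-c['cx'])/f,(v-c['cy'])/f,1]); R=np.array(c['R']);t=np.array(c['t'])
    return -R.T@t, R.T@d
def atz(n,u,v,z):
    o,d=ray(n,u,v); return o+d*(z-o[2])/d[2]
def tri(a,b):
    o1,d1=ray(*a);o2,d2=ray(*b)
    s=np.linalg.lstsq(np.c_[d1,-d2],o2-o1,rcond=None)[0]
    p,q=o1+s[0]*d1,o2+s[1]*d2; return (p+q)/2,np.linalg.norm(p-q)
def proj(n,X):
    c=vision.calibration(n); f=210/np.tan(np.radians(c['vfov'])/2)
    p=np.array(c['R'])@np.array(X)+np.array(c['t']); return p[:2]/p[2]*f+[c['cx'],c['cy']]
def wray(u,v,T):
    c=vision.calibration('wrist'); f=210/np.tan(np.radians(c['vfov'])/2)
    x,y=u-c['cx'],v-c['cy'];r=np.hypot(x,y);a=r/f
    d=np.array([np.sin(a)*x/max(r,1e-9),np.sin(a)*y/max(r,1e-9),np.cos(a)])
    M=T@np.array(c['mount']); return M[:3,3],M[:3,:3]@d
def pose():
    s=read_state();T=np.eye(4);T[:3,:3]=Ro.from_rotvec(s['tcp_rot']).as_matrix();T[:3,3]=s['tool_pos'];return T
def watz(u,v,T,z):
    o,d=wray(u,v,T); return o+d*(z-o[2])/d[2]
def wproj(X,T):
    c=vision.calibration('wrist'); f=210/np.tan(np.radians(c['vfov'])/2)
    p=np.linalg.inv(T@np.array(c['mount']))@np.append(X,1);r=np.hypot(p[0],p[1]);a=np.arctan2(r,p[2])
    return p[:2]/r*a*f+[c['cx'],c['cy']]
E
python3 - <<'E'
from h import *
a=save('scene','s0.png');b=save('top','t0.png')
print(read_state());
for n in('scene','top'):
    c=vision.calibration(n);print(n,c['vfov'],ray(n,280,210))
print(vision.calibration('wrist'))
E
```

```text
{'time': 0.1, 'q': array([-1.22788389e+00,  2.64691284e-01,  1.60520563e+00,  4.21818290e-05,
        1.27373928e+00, -3.68852407e-02]), 'joint_vel': array([-1.24841279e-03, -1.26211903e-03, -2.78962647e-03,  8.79533668e-05,
        2.28974072e-03, -1.23797927e-03]), 'joint_torque': array([ 8.31079451e-04, -5.16705930e+01, -3.68589628e+01,  1.36751504e-05,
        6.33721560e-03, -1.65255670e-05]), 'tool_pos': array([ 0.25002711, -0.62622139,  0.2034947 ]), 'tcp_rot': array([-3.08313155e+00, -5.92604125e-01,  4.26384677e-04]), 'wrist_force': array([ 0.14074988, -0.06029618,  0.431409  ]), 'torque': array([ 0.00129384, -0.02073915, -0.02289606]), 'grip_force': 0.0, 'width': 0.9980341075045503}
scene 45.27166017982154 (array([ 1.41197899, -0.27594201,  0.91591994]), array([-0.74075985,  0.13996635, -0.65709738]))
top 53.22885845760336 (array([ 0.46043787, -0.10493491,  1.24146347]), array([ 0.04981207,  0.00205885, -0.99880816]))
{'vfov': 65.70646984690485, 'cx': 280.3790430002131, 'cy': 205.00010838313358, 'mount': array([[ 1.16122418e-04, -9.49210458e-01, -3.14641849e-01,
         8.22493575e-02],
       [ 9.99999989e-01,  8.00120188e-05,  1.27682226e-04,
         5.44294678e-04],
       [-9.60221747e-05, -3.14641860e-01,  9.49210456e-01,
        -1.68966493e-01],
       [ 0.00000000e+00,  0.00000000e+00,  0.00000000e+00,
         1.00000000e+00]])}
```

View pics/s0.png

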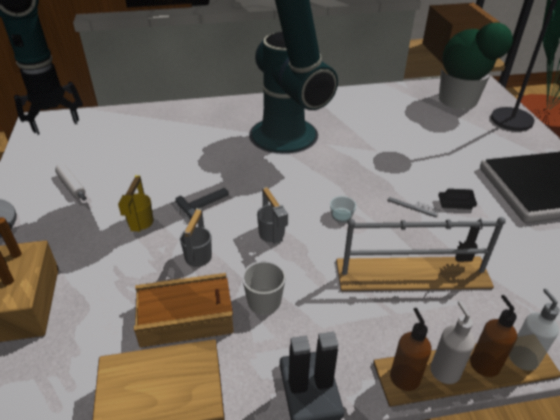

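View pics/t0.png

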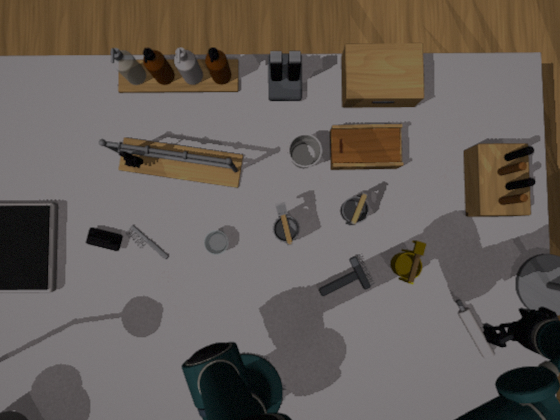

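The scene shows three pails. A is at scene (270,220) / top (286,225), with what may be a hook tab. B is at scene (197,240) / top (357,208), apparently without a hook. The yellow one is at scene (138,208) / top (407,262) and is excluded by colour. The rail's upper bar runs from scene (349,225) to (499,222) and top (103,143) to (240,165), with the brush at its left end in the top view. I'll check A against B in one close crop.

Run:
```python
from h import *
s=cv2.imread('pics/s0.png');t=cv2.imread('pics/t0.png')
r=lambda im,x,y,w,h,k:cv2.resize(im[y:y+h,x:x+w],(w*k,h*k),interpolation=cv2.INTER_CUBIC)
a=r(s,170,175,130,100,3);b=r(t,260,180,130,80,3);c=r(s,330,200,180,100,2);d=r(t,90,125,160,65,2)
C=np.zeros((600,800,3),np.uint8)
C[:300,:390]=a;C[:240,400:790]=b;C[310:510,:360]=c;C[310:440,400:720]=d
cv2.imwrite('pics/c1.png',np.clip(C*1.6,0,255).astype(np.uint8))
```

```text
(no output)
```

View pics/c1.png

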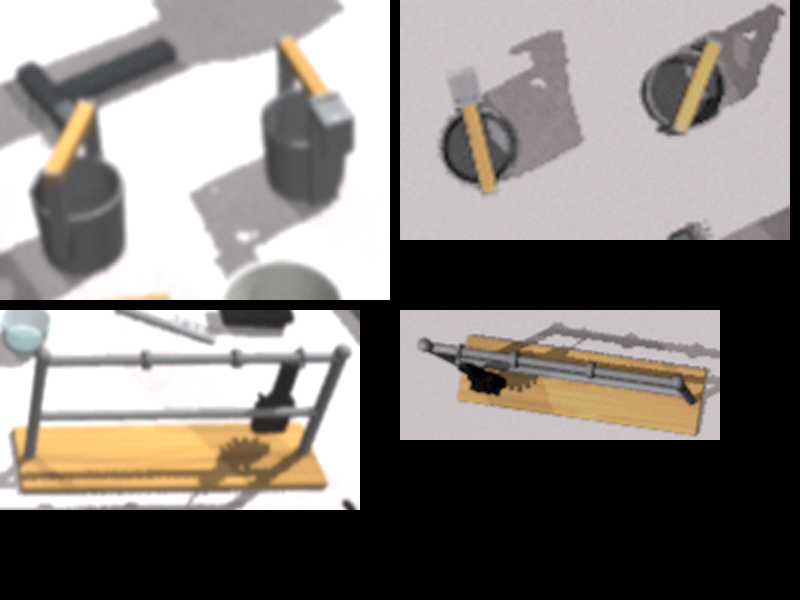

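The crop confirms the choice: A carries the hook, B is bare. The collars are at scene (403,224.5) and (448,224), top (186,155) and (147.5,150). Next I work out the positions.

Run:
```python
from h import *
f,e=tri(('top',290,242),('scene',265.7,189));print('front',f,e)
b,e=tri(('top',283.5,215),('scene',278,206.7));print('hookend',b,e)
print('bar@.117',atz('top',290,242,.12),atz('top',283.5,215,.12))
hk=atz('top',281,208,.112);print('hook',hk)
for s,t in(((403,224.5),(186,155)),((448,224),(147.5,150))):
    print(tri(('top',*t),('scene',*s)),atz('top',*t,.164),atz('scene',*s,.164))
print('ends',atz('top',103,143,.18),atz('top',240,165,.164),atz('scene',349,225,.164),atz('scene',499,222,.164))
print('twin',atz('top',358,208,.12))
print(pose())
```

```text
front [ 0.43084163 -0.12819172  0.12149717] 0.0008918245939658872
hookend [ 0.50308927 -0.11056905  0.12123682] 0.0026792770030921744
bar@.117 [ 0.43072616 -0.12866296  0.12      ] [ 0.50289514 -0.11189451  0.12      ]
hook [ 0.52214993 -0.10534541  0.112     ]
(array([0.65905988, 0.14089411, 0.16441028]), np.float64(0.0017767345429742054)) [0.658864   0.14010817 0.164     ] [0.65864719 0.14207707 0.164     ]
(array([0.67304818, 0.24081696, 0.16283784]), np.float64(0.0005844558845796288)) [0.67271799 0.24015052 0.164     ] [0.6741719  0.24034986 0.164     ]
ends [0.6885258  0.34918072 0.18      ] [6.31665844e-01 5.11245042e-05 1.64000000e-01] [0.63975596 0.02456135 0.164     ] [0.68747118 0.35438074 0.164     ]
twin [ 0.52016487 -0.31167748  0.12      ]
[[ 9.28744294e-01  3.70720400e-01 -6.49115503e-04  2.50027105e-01]
 [ 3.70720950e-01 -9.28742279e-01  1.93812357e-03 -6.26221387e-01]
 [ 1.15640932e-04 -2.04066192e-03 -9.99997911e-01  2.03494705e-01]
 [ 0.00000000e+00  0.00000000e+00  0.00000000e+00  1.00000000e+00]]
```

Request:
jog_arm:
  turn:
    - [0, 0, 0.0725]
    - [0, 0, 0.0725]
    - [0, 0, 0]
    - [0, 0, 0]
    - [0, 0, 0]
    - [0, 0, 0]
    - [0, 0, 0]
    - [0, 0, 0]
    - [0, 0, 0]
    - [0, 0, 0]
    - [0, 0, 0]
    - [0, 0, 0]
    - [0, 0, 0]
    - [0, 0, 0]
    - [0, 0, 0]
    - [0, 0, 0]
    - [0, 0, 0]
    - [0, 0, 0]
    - [0, 0, 0]
    - [0, 0, 0]
  delta_pos:
    - [0, 0, 0]
    - [0, 0, 0]
    - [0.0206, -0.0276, 0]
    - [0.0206, -0.0276, 0]
    - [0.0206, -0.0276, 0]
    - [0.0206, -0.0276, 0]
    - [0.0206, -0.0276, 0]
    - [0.0206, -0.0276, 0]
    - [0.0206, -0.0276, 0]
    - [0.0206, -0.0276, 0]
    - [0.0206, -0.0276, 0]
    - [0.0206, -0.0276, 0]
    - [0.0206, -0.0276, 0]
    - [0.0206, -0.0276, 0]
    - [0.0206, -0.0276, 0]
    - [0.0206, -0.0276, 0]
    - [0.0206, -0.0276, 0]
    - [0.0206, -0.0276, 0]
    - [0, 0, 0]
    - [0, 0, 0]
  gripper: [0.0854, 0.0854, 0.0854, 0.0854, 0.0854, 0.0854, 0.0854, 0.0854, 0.0854, 0.0854, 0.0854, 0.0854, 0.0854, 0.0854, 0.0854, 0.0854, 0.0854, 0.0854, 0.0854, 0.0854]
  grip_force: 40

```text
time: 1.77
tool_pos: [0.4681, -0.1191, 0.2042]
tcp_rot: [-3.119, -0.374, 0.001]
wrist_force: [-0.8, 0.3, -0.4]
width: 0.999
grip_force: 0.0
```

Run:
```python
from h import *
T=pose();save('wrist','w1.png');np.save('T1.npy',T);print(T.round(4),read_state()['time'])
for p in((.431,-.128,.124),(.503,-.1115,.124),(.522,-.1055,.112)):print(wproj(p,T))
```

```text
[[ 9.716e-01  2.366e-01 -9.000e-04  4.681e-01]
 [ 2.366e-01 -9.716e-01  1.000e-04 -1.191e-01]
 [-9.000e-04 -3.000e-04 -1.000e+00  2.042e-01]
 [ 0.000e+00  0.000e+00  0.000e+00  1.000e+00]] 1.8167
[279.75678094 247.24417733]
[280.99911275 160.95240213]
[279.31875257 133.97644921]
```

View pics/w1.png

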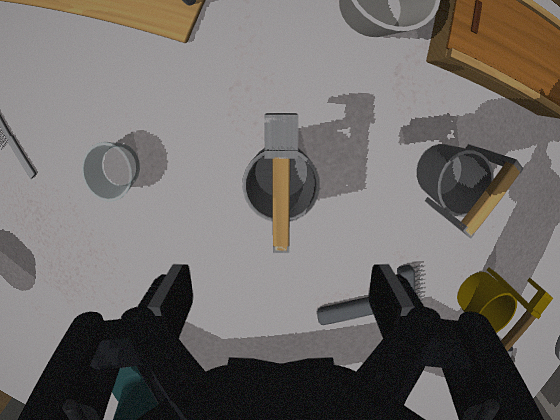

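The handle lies vertically along column 281, rows 158–251, centred between the finger pads (columns 189 and 371). The hook plate is at (281,132), so the pose agrees with the estimate. Descend and grip.

Request:
jog_arm:
  turn:
    - [0, 0, 0]
    - [0, 0, 0]
    - [0, 0, 0]
    - [0, 0, 0]
    - [0, 0, 0]
    - [0, 0, 0]
    - [0, 0, 0]
    - [0, 0, 0]
    - [0, 0, 0]
    - [0, 0, 0]
    - [0, 0, 0]
    - [0, 0, 0]
    - [0, 0, 0]
    - [0, 0, 0]
  delta_pos:
    - [-0.001, 0, 0.025]
    - [0, 0, 0.025]
    - [0, 0, 0.025]
    - [0, 0, 0.022]
    - [0, 0, 0.01]
    - [0, 0, 0]
    - [0, 0, 0]
    - [0, 0, 0]
    - [0, 0, 0]
    - [0, 0, 0]
    - [0, 0, 0]
    - [0, 0, 0]
    - [0, 0, 0]
    - [0, 0, 0]
  gripper: [0.0854, 0.0854, 0.0854, 0.0854, 0.0854, 0.0854, 0.0854, 0.03, 0.02, 0.005, 0.005, 0.005, 0.005, 0.005]
  grip_force: 50

```text
time: 2.98
tool_pos: [0.4672, -0.1209, 0.0979]
tcp_rot: [3.12, 0.368, 0.0]
wrist_force: [-0.3, 0.3, 0.3]
width: 0.059
grip_force: 0.0
```

Run:
```python
from h import *
s=read_state();print(s['width'],s['grip_force'],s['tool_pos'],s['wrist_force'])
w=save('wrist','w2.png');s=vision.read_camera('scene')
C=np.hstack([w[:,60:500],cv2.resize(s[130:270,200:320],(360,420),interpolation=cv2.INTER_CUBIC)])
cv2.imwrite('pics/c2.png',np.clip(C[:,:,::-1]*1.4,0,255).astype(np.uint8))
```

```text
0.058972343398400455 0.0 [ 0.46719569 -0.12090643  0.09785819] [-0.30186827  0.33452385  0.32921491]
```

View pics/c2.png

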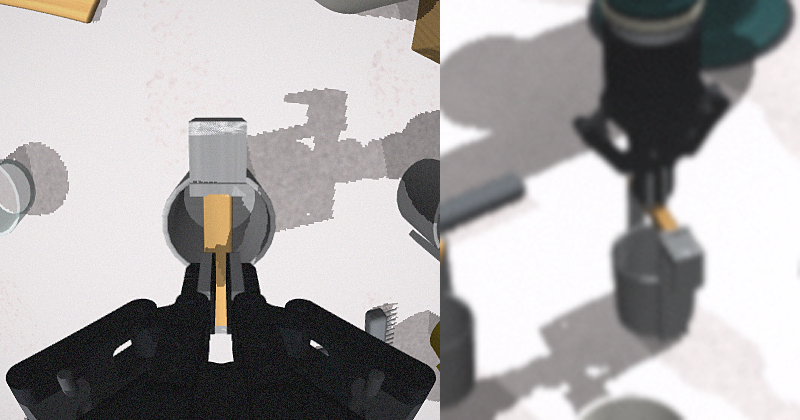

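Run:
```python
from h import *
T=pose()
for p in((.431,-.128,.124),(.467,-.1195,.124),(.503,-.1115,.124),(.522,-.1055,.112),T[:3,3],T[:3,3]+[0,0,.019]):print(wproj(p,T)-[60,0])
for y in(-.0025,-.007,.0025,.007): print(y,wproj((T@[0,y,-.019,1])[:3],T)-[60,0])
w=cv2.imread('pics/w2.png')[170:400,210:350]
cv2.imwrite('pics/c3.png',np.clip(cv2.resize(w,None,fx=2.6,fy=2.6,interpolation=cv2.INTER_CUBIC)*2.2,0,255).astype(np.uint8))
```

```text
[217.06168424 327.06988457]
[216.93496929 270.68006669]
[217.93422611 200.69645619]
[215.09571783 153.70910224]
[219.76089247 248.33398326]
[219.70452801 264.15639255]
-0.0025 [214.92532635 264.15238858]
-0.007 [206.33185714 264.1210676 ]
0.0025 [224.48189089 264.15508445]
0.007 [233.07716474 264.12860477]
```

View pics/c3.png

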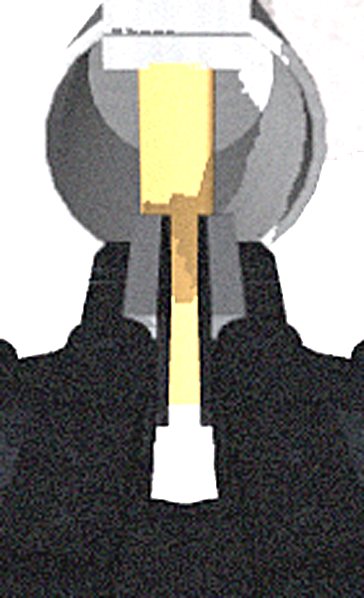

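The bar is still in place (its front end is at row 326, as predicted), but the width equals the command exactly and the grip force is 0. I'll close fully to see whether the fingers hold anything.

Request:
jog_arm:
  turn:
    - [0, 0, 0]
    - [0, 0, 0]
    - [0, 0, 0]
  delta_pos:
    - [0, 0, 0]
    - [0, 0, 0]
    - [0, 0, 0]
  gripper: [0, 0, 0]
  grip_force: 50

```text
time: 3.33
tool_pos: [0.4671, -0.1209, 0.0976]
tcp_rot: [-3.12, -0.368, 0.0]
wrist_force: [-0.3, -0.4, 0.1]
width: 0.001
grip_force: 0.0
```

Run:
```python
from h import *
T=pose();s=vision.read_camera('scene')[:,:,::-1]
p=proj('scene',T[:3,3]);g=proj('scene',(T@[0,0,-.019,1])[:3]);print(p,g)
x,y,k=235,160,8
C=cv2.resize(s[y:y+70,x:x+80],None,fx=k,fy=k,interpolation=cv2.INTER_CUBIC);C=np.clip(C*2.2,0,255).astype(np.uint8)
for q,c in((p,(0,0,255)),(g,(0,255,0))): cv2.circle(C,tuple(int(v) for v in (q-[x,y])*k),4,c,-1)
cv2.imwrite('pics/c4.png',C)
```

```text
[270.80257946 205.06400483] [270.76293571 199.23164164]
```

View pics/c4.png

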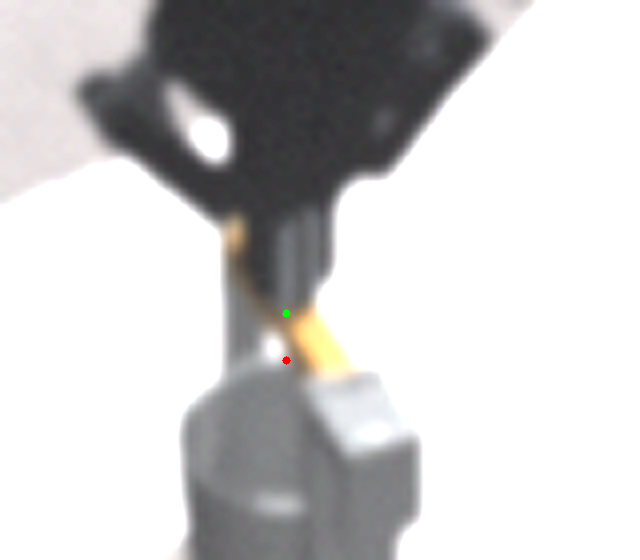

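The shut fingers end on top of the bar, level with the green mark. The true tips sit about 26 mm above the reported TCP, which explains the empty grip with no contact force. I'll open part way, go 26 mm lower and close.

Request:
jog_arm:
  turn:
    - [0, 0, 0]
    - [0, 0, 0]
    - [0, 0, 0]
    - [0, 0, 0]
    - [0, 0, 0]
    - [0, 0, 0]
    - [0, 0, 0]
    - [0, 0, 0]
    - [0, 0, 0]
    - [0, 0, 0]
    - [0, 0, 0]
    - [0, 0, 0]
    - [0, 0, 0]
    - [0, 0, 0]
  delta_pos:
    - [0, 0, -0.01]
    - [0, 0, 0]
    - [0, 0, 0]
    - [0, 0, 0]
    - [0, -0.001, 0.01]
    - [0, 0, 0.01]
    - [0, 0, 0.01]
    - [0, 0, 0.006]
    - [0, 0, 0]
    - [0, 0, 0]
    - [0, 0, 0]
    - [0, 0, 0]
    - [0, 0, 0]
    - [0, 0, 0]
  gripper: [0, 0.05, 0.05, 0.05, 0.05, 0.05, 0.05, 0.05, 0.05, 0.05, 0.0, 0.0, 0.0, 0.0]
  grip_force: 50

```text
time: 4.55
tool_pos: [0.4674, -0.12, 0.0723]
tcp_rot: [3.12, 0.368, 0.002]
wrist_force: [-0.7, 1.1, 1.5]
width: 0.152
grip_force: 49.4
```

Request:
jog_arm:
  turn:
    - [0, 0, 0]
    - [0, 0, 0]
    - [0, 0, 0]
    - [0, 0, 0]
    - [0, 0, 0]
    - [0, 0, 0]
    - [0, 0, 0.063]
    - [0, 0, 0.063]
    - [0, 0, 0.063]
    - [0, 0, 0.063]
    - [0, 0, 0.063]
    - [0, 0, 0.062]
    - [0, 0, 0]
    - [0, 0, 0]
  delta_pos:
    - [0, 0, -0.01]
    - [0, 0, -0.02]
    - [0, 0, -0.02]
    - [0, 0, -0.02]
    - [0, 0, -0.02]
    - [0, 0, -0.01]
    - [0, 0, 0]
    - [0, 0, 0]
    - [0, 0, 0]
    - [0, 0, 0]
    - [0, 0, 0]
    - [0, 0, 0]
    - [0, 0, 0]
    - [0, 0, 0]
  gripper: [0, 0, 0, 0, 0, 0, 0, 0, 0, 0, 0, 0, 0, 0]

```text
time: 5.72
tool_pos: [0.4663, -0.1199, 0.1712]
tcp_rot: [-3.134, 0.22, 0.002]
wrist_force: [-0.7, 0.0, -4.5]
width: 0.155
grip_force: 49.1
```

Request:
jog_arm:
  turn:
    - [0, 0, 0]
    - [0, 0, 0]
    - [0, 0, 0]
    - [0, 0, 0]
    - [0, 0, 0]
    - [0, 0, 0]
    - [0, 0, 0]
    - [0, 0, 0]
    - [0, 0, 0]
    - [0, 0, 0]
    - [0, 0, 0]
    - [0, 0, 0]
    - [0, 0, 0]
    - [0, 0, 0]
    - [0, 0, 0]
    - [0, 0, 0]
    - [0, 0, 0]
  delta_pos:
    - [0.003, -0.014, 0]
    - [0.005, -0.024, 0]
    - [0.005, -0.024, 0]
    - [0.005, -0.024, 0]
    - [0.005, -0.024, 0]
    - [0.005, -0.024, 0]
    - [0.005, -0.024, 0]
    - [0.005, -0.024, 0]
    - [0.005, -0.024, 0]
    - [0.005, -0.024, 0]
    - [0.005, -0.024, 0]
    - [0.005, -0.024, 0]
    - [0.005, -0.024, 0]
    - [0.005, -0.024, 0]
    - [0.001, -0.009, 0]
    - [0, 0, 0]
    - [0, 0, 0]
  gripper: [0, 0, 0, 0, 0, 0, 0, 0, 0, 0, 0, 0, 0, 0, 0, 0, 0]

```text
time: 7.13
tool_pos: [0.5821, 0.2016, 0.1711]
tcp_rot: [3.133, -0.22, -0.002]
wrist_force: [-0.5, -0.8, -4.1]
width: 0.159
grip_force: 49.1
```

Run:
```python
from h import *
T=pose();save('wrist','w5.png');s=vision.read_camera('scene')[:,:,::-1]
w=cv2.imread('pics/w5.png');print(T.round(4),read_state()['wrist_force'],read_state()['width'])
A=cv2.resize(s[150:290,330:510],(400,311),interpolation=cv2.INTER_CUBIC)
C=np.zeros((560,800,3),np.uint8);C[:311,400:]=A
C[:420,:400]=w[:,80:480]
cv2.imwrite('pics/c5.png',np.clip(C*1.6,0,255).astype(np.uint8))
for p in((.666,.19,.164),(.6592,.141,.164),(.673,.240,.164)):print('rail',wproj(p,T)-[80,0])
for dy in(-.013,.013):
  for dx in(.043,.065):print('hook',wproj((T@[dx,dy,-.045+.004,1])[:3],T)-[80,0])
```

```text
[[ 0.9902 -0.1397 -0.0014  0.5821]
 [-0.1398 -0.9902 -0.0012  0.2016]
 [-0.0012  0.0014 -1.      0.1711]
 [ 0.      0.      0.      1.    ]] [-0.25241129 -0.42361372 -3.56493873] 0.15321334493813052
rail [200.36118891  96.53018938]
rail [291.08835974  99.10269466]
rail [107.79179275  99.50174019]
hook [169.46855999 197.90992021]
hook [168.16673749 144.88834437]
hook [232.43306658 197.91375337]
hook [233.79555011 144.90856435]
```

View pics/c5.png

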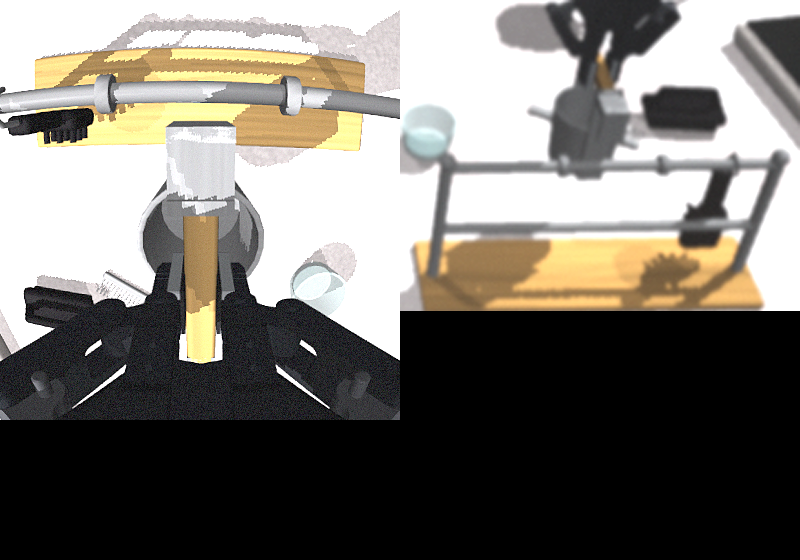

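The bar is at row ~92.5, with collars at (105,95) and (292,95), so the view is square. The hook plate spans columns 166–235 and rows 135–200. The hook needs about +32 mm forward and −1 mm lateral. I'll move over the bar and lower most of the way.

Request:
jog_arm:
  turn:
    - [0, 0, 0]
    - [0, 0, 0]
    - [0, 0, 0]
    - [0, 0, 0]
    - [0, 0, 0]
    - [0, 0, 0]
    - [0, 0, 0]
    - [0, 0, 0]
    - [0, 0, 0]
    - [0, 0, 0]
  delta_pos:
    - [0.008, 0, 0]
    - [0.008, -0.001, 0]
    - [0.008, 0, 0]
    - [0.008, 0, 0]
    - [0, 0, 0]
    - [0, 0, 0.005]
    - [0, 0, 0.005]
    - [0, 0, 0.005]
    - [0, 0, 0]
    - [0, 0, 0]
  gripper: [0, 0, 0, 0, 0, 0, 0, 0, 0, 0]

```text
time: 8.07
tool_pos: [0.6134, 0.1982, 0.1555]
tcp_rot: [3.133, -0.223, -0.003]
wrist_force: [-0.2, 0.7, -3.2]
width: 0.151
grip_force: 49.1
```

Run:
```python
from h import *
T=pose();save('wrist','w6.png');w=cv2.imread('pics/w6.png')[80:230,170:390]
print(T[:3,3],read_state()['wrist_force'])
A=cv2.resize(w,None,fx=2.5,fy=2.5,interpolation=cv2.INTER_CUBIC)
s=vision.read_camera('scene')[150:290,400:480,::-1];B=cv2.resize(s,(214,375),interpolation=cv2.INTER_CUBIC)
cv2.imwrite('pics/c6.png',np.clip(np.hstack([A,B])*1.5,0,255).astype(np.uint8))
print(wproj((T@[.0,0,-.047,1])[:3],T),'rail',wproj((.668,.190,.164),T),'hook out',[wproj((T@[d,0,-.041,1])[:3],T)for d in(.041,.069)])
```

```text
[0.61340465 0.19821664 0.1555303 ] [ 0.50459425  0.06276958 -3.33296883]
[280.90242902 294.01593003] rail [281.68645087 155.43545457] hook out [array([280.95245081, 202.51379206]), array([280.99139035, 134.67464342])]
```

View pics/c6.png

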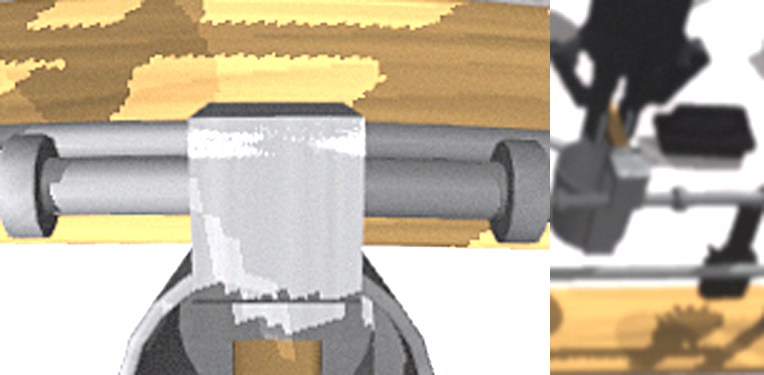

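The bar passes under the hook, which is centred to within 1–2 mm and has clear space to both collars (rows 157–213 in the crop, hook columns 190–365 between collars 52 and 492). Lower it to near contact.

Request:
jog_arm:
  turn:
    - [0, 0, 0]
    - [0, 0, 0]
    - [0, 0, 0]
    - [0, 0, 0]
    - [0, 0, 0]
    - [0, 0, 0]
    - [0, 0, 0]
    - [0, 0, 0]
  delta_pos:
    - [-0.001, 0, 0.004]
    - [0, 0, 0.004]
    - [0, 0, 0.004]
    - [0, 0, 0.004]
    - [0, 0, 0.003]
    - [0, 0, 0.001]
    - [0, 0, 0]
    - [0, 0, 0]
  gripper: [0, 0, 0, 0, 0, 0, 0, 0]

```text
time: 8.83
tool_pos: [0.6135, 0.1984, 0.1366]
tcp_rot: [3.134, -0.223, -0.0]
wrist_force: [0.5, -0.7, -3.7]
width: 0.154
grip_force: 49.1
```

Request:
jog_arm:
  turn:
    - [0, 0, 0]
    - [0, 0, 0]
    - [0, 0, 0]
    - [0, 0, 0]
  delta_pos:
    - [0, 0, 0.001]
    - [0, 0, 0.001]
    - [0, 0, 0]
    - [0, 0, 0]
  gripper: [0, 0, 0, 0]

```text
time: 9.17
tool_pos: [0.6135, 0.1984, 0.1347]
tcp_rot: [3.134, -0.223, -0.0]
wrist_force: [-0.1, 0.6, -3.4]
width: 0.153
grip_force: 49.1
```

Request:
jog_arm:
  turn:
    - [0, 0, 0]
    - [0, 0, 0]
    - [0, 0, 0]
    - [0, 0, 0]
  delta_pos:
    - [0, 0, 0.001]
    - [0, 0, 0.001]
    - [0, 0, 0]
    - [0, 0, 0]
  gripper: [0, 0, 0, 0]

```text
time: 9.5
tool_pos: [0.6133, 0.1984, 0.1325]
tcp_rot: [3.134, -0.223, -0.0]
wrist_force: [0.2, -0.2, -3.5]
width: 0.152
grip_force: 49.1
```

Request:
jog_arm:
  turn:
    - [0, 0, 0]
    - [0, 0, 0]
    - [0, 0, 0]
  delta_pos:
    - [0, 0, 0.001]
    - [0, 0, 0]
    - [0, 0, 0]
  gripper: [0, 0, 0]

```text
time: 9.75
tool_pos: [0.6136, 0.1985, 0.1321]
tcp_rot: [-3.134, 0.223, -0.001]
wrist_force: [-0.9, -0.5, -1.4]
width: 0.152
grip_force: 49.5
```

Contact: 2 N of the weight has come off. I'll cut the grip to the minimum and follow the pail down as it leans in.

Request:
jog_arm:
  turn:
    - [0, 0, 0]
    - [0, 0, 0]
    - [0, 0, 0]
    - [0, 0, 0]
    - [0, 0, 0]
  delta_pos:
    - [0, 0, 0.001]
    - [0, 0, 0.001]
    - [-0.0005, 0, 0.001]
    - [0, 0, 0]
    - [0, 0, 0]
  gripper: [0, 0, 0, 0, 0]
  grip_force: 20

```text
time: 10.17
tool_pos: [0.6137, 0.1987, 0.1304]
tcp_rot: [-3.133, 0.223, -0.003]
wrist_force: [-3.9, -0.1, 4.9]
width: 0.152
grip_force: 50.4
```

Request:
jog_arm:
  turn:
    - [0, 0, 0]
    - [0, 0, 0]
    - [0, 0, 0]
  delta_pos:
    - [0.0005, 0, -0.001]
    - [0, 0, -0.001]
    - [0, 0, 0]
  gripper: [0, 0, 0]
  grip_force: 20

```text
time: 10.42
tool_pos: [0.6137, 0.1986, 0.1308]
tcp_rot: [-3.133, 0.223, -0.001]
wrist_force: [-2.0, 0.3, 1.7]
width: 0.156
grip_force: 49.9
```

Request:
jog_arm:
  turn:
    - [0, 0, 0]
    - [0, 0, 0]
    - [0, 0, 0]
    - [0, 0, 0]
    - [0, 0, 0]
    - [0, 0, 0]
    - [0, 0, 0]
    - [0, 0, 0]
  delta_pos:
    - [0, 0, 0]
    - [0, 0, 0]
    - [0, 0, 0]
    - [0, 0, 0]
    - [0, 0, 0]
    - [0, 0, 0]
    - [0, 0, 0]
    - [0, 0, 0]
  gripper: [0.01, 0.012, 0.013, 0.0135, 0.014, 0.015, 0.016, 0.018]
  grip_force: 20

```text
time: 11.08
tool_pos: [0.6135, 0.1983, 0.1305]
tcp_rot: [3.133, -0.223, -0.0]
wrist_force: [0.4, -0.2, 0.6]
width: 0.214
grip_force: 0.0
```

Released: the forces are about zero. Open enough to clear the handle, then retreat upward.

Request:
jog_arm:
  turn:
    - [0, 0, 0]
    - [0, 0, 0]
    - [0, 0, 0]
    - [0, 0, 0]
    - [0, 0, 0]
    - [0, 0, 0]
    - [0, 0, 0]
    - [0, 0, 0]
    - [0, 0, 0]
    - [0, 0, 0]
    - [0, 0, 0]
    - [0, 0, 0]
    - [0, 0, 0]
    - [0, 0, 0]
    - [0, 0, 0]
  delta_pos:
    - [0, 0, 0]
    - [0, 0, 0]
    - [0, 0, 0]
    - [0, 0, 0]
    - [0, 0, 0]
    - [0, 0, -0.005]
    - [0, 0, -0.01]
    - [0, 0, -0.015]
    - [0, 0, -0.02]
    - [0, 0, -0.02]
    - [0, 0, -0.02]
    - [0, 0, -0.02]
    - [0, 0, 0]
    - [0, 0, 0]
    - [0, 0, 0]
  gripper: [0.022, 0.028, 0.034, 0.04, 0.04, 0.04, 0.04, 0.04, 0.04, 0.04, 0.04, 0.04, 0.04, 0.04, 0.04]

```text
time: 12.33
tool_pos: [0.6132, 0.1984, 0.2407]
tcp_rot: [-3.134, 0.223, 0.0]
wrist_force: [-0.0, 0.1, -0.1]
width: 0.467
grip_force: 0.0
```

Run:
```python
from h import *
w=vision.read_camera('wrist');s=vision.read_camera('scene')[140:290,330:510]
A=cv2.resize(s,(400,333),interpolation=cv2.INTER_CUBIC)
C=np.zeros((420,800,3),np.uint8);C[:,:400]=w[:,80:480];C[:333,400:]=A
cv2.imwrite('pics/c7.png',np.clip(C[:,:,::-1]*1.6,0,255).astype(np.uint8))
```

```text
(no output)
```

View pics/c7.png

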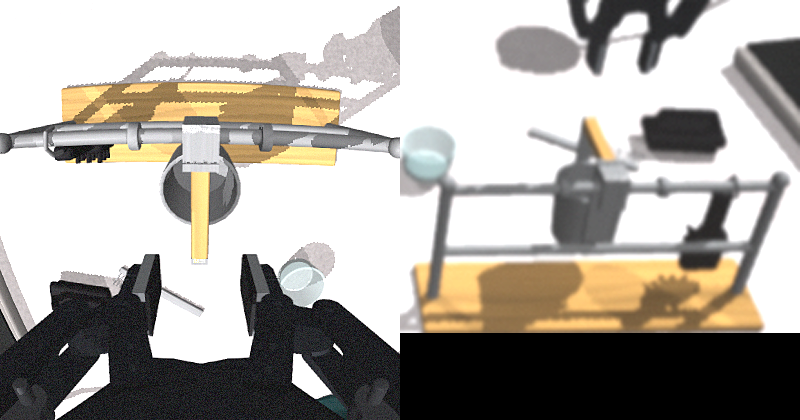

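The pail hangs by its hook, plate at (202,145), over the upper bar between the collars at (133,137) and (266,137). It is square, its back is on the lower bar, and the gripper is clear.

```bash
python3 -c "
from h import *
print(ticket.finish_job())"
```

```text
the job is handed in; nothing more can be done
None
```

The hooked pail hangs on the upper bar, square and between the collars, leaning on the lower bar with the gripper clear; I left the look-alike untouched, and the job is handed in at about 12.4 s (no verdict was returned).

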